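Tidy the cooking corner: nest the bowls, turn in the pan handle, mount the twine

ROBOT

A 6-joint arm with a two-finger parallel gripper is mounted at the origin on a cart in front of the work surface, level with it; the furniture and walls round the work are solid. World frame = base frame: x ahead of the robot, y to its left, z up, the work surface at z = 0. Lengths are in m, angles in rad, forces in N, time in s.
With the tool pointing down it reaches from about 0.3 to 1 m from the base axis. Payload 5.1 kg.
Tool frame: the origin (TCP) lies at the very end of the fingers, on their centre line; the grasp point (between the pads) lies 19 mm behind it; z points along the fingers, y is the line along which they close (so a half turn about z gives the same grasp; the last joint's range is limited). The gripper opens to 95 mm and grips with 3 to 60 N. Pads are 20 mm wide; open, the fingers measure 119 mm over their backs; the gripper's body (75 mm by 180 mm) begins 59 mm behind the grasp point.
Start: joints at [-0.083, 0.124, 1.65, -0, 1.367, -0.083], TCP at [0.65, -0, 0.215] pointing down, gripper open.
Joint ranges: [-2.61, 2.61], [-1.02, 2.33], [0.03, 2.71], [-1.35, 4.49], [0.32, 2.68], [-2.91, 2.91]. Speed limits (rad/s): [2.57, 2.57, 3.14, 3.14, 3.14, 3.14].

INTERFACE

Orientations are given as a unit quaternion [w, x, y, z].
In Python, from bench import telemetry, get_image, camera_params, hand_in gives the robot as it stands.
- The arm moves only by the shell command python3 -m jog 'ROWS'. ROWS is JSON, a list of rows, each an object with "fingers": the opening, from -1 (shut) to 1 (fully open); "xyz": the shift along the tool's x, y, z in units of 30 cm (1.0 is 30 cm), a list of three; "turn": the turn, a rotation vector about the tool's x, y, z in units of pi rad (1.0 is pi rad), a list of three. In form: [{"fingers": fingers, "xyz": [dx, dy, dz], "turn": [rx, ry, rz]}, ...]. A call has 1 to 12 rows; each row is the pose to reach, as a shift and turn from the pose commanded when the call began, along the tool's axes at that moment, turning the shorter way round; what a row does not reach only later rows make up. A row lasts 1/8 s, in which the tool goes at most 62.5 mm and 10.7 degrees, less where a joint would pass 70% of its speed; a pose out of reach is approached as far as the arm can. A call with a number of a shift or a turn outside -1 to 1 is refused whole. A call with a gripper value outside its range is refused whole. The fingers move at their own pace and stop on an object; the grip force is fixed at half the most. Time passes only in rows, so rows that repeat a pose let the fingers close. It gives the time, the measured TCP pose, the force, the opening and the grip force at its end, in the units of the state.
- telemetry.get_obs(): the state, without advancing time (a new reading comes with each control period).
- get_image(name): name is "scene" or "side" or "wrist"; returns the picture (480x640x3 uint8, red, green, blue); there is no depth.
- camera_params(name): a dict with "mtx" (3x3 intrinsics, pixels), "T" (4x4, takes a point from camera to world coordinates). Camera axes: x right, y down, z forward; pixel columns grow to the right and rows downward; lengths in m; the calibration is good to about 2 mm. A picture is of the moment at which its call begins: read the wrist's pose just before it. camera_params takes no time and is no camera call; for the wrist camera it gives the pose at the moment of the call.
- hand_in(): hands the job in; it is judged then, once.
The state is a dict: "clock": time; "q": joint angles; "joint_vel": joint speeds; "effort": joint torques, N m; "position": TCP position; "tool_rot": TCP orientation; "contact_force": force on the tool from outside, world axes, zero at the start; "ft_torque": the same for the moment, N m; "finger_gap": finger opening in m; "gripper_force": force on a finger pad.
Only numpy, scipy, OpenCV 4.12 (cv2) and the standard library are available. Lean on these libraries where they do the work, as an engineer would, in place of code of your own. Each camera call takes 0.05 s, during which the arm holds its last target. There are 200 camera calls.

TASK

Tidy up this cooking corner: turn the saucepan where it stands so that its handle no longer sticks out over the front edge but points to your left, along the front of the hob, and take the spice jar out of the big white bowl and stand it upright on the free surface beside the bowls. Nest all the smaller bowls that are there in the big white one in size order, each standing flat inside the next larger one, and slip the twine spools that are there onto the upright spindle of their holder, in either order, fully down one above the other. Keep the saucepan upright and do not shift the timer, the canister or the mug.

Things in the scene. Friction and masses are not known exactly. Their poses are not given: they have to be found in the camera images.
- bowl_a: open round stoneware bowl, white, the largest, with straight flaring sides: 168 mm across the rim, 128 mm across the foot, 56 mm high, wall 8 mm thick, floor 6 mm thick; can be carried pinched at the rim; origin at the centre of its underside, z up; on the worktop. Nested, each bowl stands 6 mm above the foot of the next larger one present, its rim 14 mm or more above that one's rim
- bowl_b: open round stoneware bowl, blue, with straight flaring sides: 124 mm across the rim, 96 mm across the foot, 64 mm high, wall 8 mm thick, floor 6 mm thick; can be carried pinched at the rim; origin at the centre of its underside, z up. May be absent (None)
- bowl_c: open round stoneware bowl, terracotta, with straight flaring sides: 86 mm across the rim, 68 mm across the foot, 72 mm high, wall 8 mm thick, floor 6 mm thick; can be carried pinched at the rim; origin at the centre of its underside, z up. Starts on the sink's drainer, whose top is 7 mm above the worktop. May be absent (None)
- bowl_d: open round stoneware bowl, yellow, the smallest, a tall beaker, with straight flaring sides: 54 mm across the rim, 42 mm across the foot, 80 mm high, wall 8 mm thick, floor 6 mm thick; can be carried pinched at the rim; origin at the centre of its underside, z up. Starts on the drainer, 7 mm above the worktop. May be absent (None)
- saucepan: steel saucepan with a closed fixed glass lid, 0.7 kg, standing loose on the hob (top 6 mm above the worktop): 124 mm across, 64 mm high at the edge, black lid knob up to 90 mm; one straight pale wooden handle sticks out along its own +x; origin at the centre of its underside, z up. Held by the handle it slides on the hob and turns with the hand
- pan_handle (a point): the place to grip the saucepan's handle, 118 mm from the pan's axis and 52 mm above its underside; the handle is a level bar 14 mm wide and 18 mm high, running from 73 to 183 mm from the axis; x along the handle outward
- front_edge (a point): fixed marker on the front edge of the worktop in front of the hob; its y axis (the robot's left) runs along that edge; the hob lies behind it from 75 mm in
- spice_jar: closed spice jar with a green cap, 44 mm across, 99 mm high, 0.11 kg; starts standing in the big white bowl; origin at the centre of its underside, z up
- spool_1: wooden spool wound with red twine, standing upright: 58 mm across (flanges at both ends, the winding hardly smaller), 44 mm high, with a straight 20 mm bore right through along its axis; origin at the centre of its underside, z along the bore. May be absent (None)
- spool_2: wooden spool wound with whitish twine, standing upright: 58 mm across (flanges at both ends, the winding hardly smaller), 44 mm high, with a straight 20 mm bore right through along its axis; origin at the centre of its underside, z along the bore. May be absent (None)
- spool_holder: twine holder fixed to the worktop: round dark wooden foot 90 mm across and 10 mm high with an upright steel spindle 14 mm thick in its middle, tapered at the tip, its top 76 mm above the worktop; a spool fully down on it stands 10 mm above the worktop, a second one on it 54 mm; origin at the centre of the foot's underside, z up
- timer: pale round kitchen timer on the worktop behind the white bowl, 65 mm across, 48 mm high; leave alone
- canister: green lidded canister on the worktop behind the bowls, 92 mm across, 120 mm high; leave alone
- mug: dark grey and white mug, 82 mm across with a handle, 97 mm high; leave alone
There are look-alikes about, which are no part of the job. What is shaped like the bowl_c but purple is not meant.

How it is judged:
At the end, for the whole second after the job is handed in: Present bowls flat (5 deg) in one another by size, feet 6 mm (max 10) apart, all in the white one; present spools down on the spindle (8 mm of its axis, foot below 60 mm); pan within 5 cm of its start, handle left within 28 deg; jar upright, over 100 mm from the white bowl's centre; all at rest (horizontal distance between bowl_a and bowl_b below 0.022 m and z of bowl_b in the frame of bowl_a between 0.003 and 0.01 m and horizontal distance between bowl_a and bowl_c below 0.032 m and z of bowl_c in the frame of bowl_a between 0.003 and 0.016 m and horizontal distance between bowl_a and bowl_d below 0.042 m and z of bowl_d in the frame of bowl_a between 0.003 and 0.022 m and horizontal distance between bowl_b and bowl_c below 0.022 m and z of bowl_c in the frame of bowl_b between 0.003 and 0.01 m and horizontal distance between bowl_b and bowl_d below 0.032 m and z of bowl_d in the frame of bowl_b between 0.003 and 0.016 m and horizontal distance between bowl_c and bowl_d below 0.022 m and z of bowl_d in the frame of bowl_c between 0.003 and 0.01 m and angle between each of bowl_a, bowl_b, bowl_c, bowl_d's own z axis and vertical below 0.09 rad and linear speed of each of bowl_a, bowl_b, bowl_c, bowl_d, spool_1, spool_2, spice_jar below 0.02 m/s and height (world z) of each of bowl_a, spice_jar below 0.012 m and horizontal distance between each of spool_1, spool_2 and spool_holder below 0.008 m and height (world z) of each of spool_1, spool_2 below 0.06 m and angle between each of spool_1, spool_2's own z axis and vertical below 0.12 rad and angle between the x axis of saucepan and the y axis of front_edge, either way round below 0.5 rad and world y of pan_handle above 0.385 m and distance of saucepan from where it was at the start of the episode below 0.05 m and angle between saucepan's own z axis and vertical below 0.05 rad and angle between spice_jar's own z axis and vertical below 0.1 rad and height (world z) of spice_jar above -0.01 m and horizontal distance between spice_jar and bowl_a above 0.1 m); the robot touches nothing.
It fails at once if the timer is shifted more than 3 cm (distance of timer from where it was at the start of the episode above 0.03 m).
It fails at once if the canister is shifted more than 3 cm (distance of canister from where it was at the start of the episode above 0.03 m).
It fails at once if the mug is shifted more than 3 cm (distance of mug from where it was at the start of the episode above 0.03 m).
It fails at once if the saucepan is tipped over (angle between saucepan's own z axis and vertical above 0.5 rad).
Of bowl_b, bowl_c, bowl_d, spool_1, spool_2 only 4 to 5 are there at a start; the rules pass over those that are not, and their reading is None.
At some moment in a run one of bowl_b, spool_1, spool_2 may be knocked a few centimetres aside while the robot is not near it.
It also fails if it takes over 200 s, if anything falls off the work surface, if the arm or the gripper's body presses on something with over 40 N, if the wrist force passes 120 N, or if a joint passes its speed limit or range.

## Working session

There is one attempt and no reset: what is moved stays moved. The work goes in short steps, Python scripts to look and compute and a shell command to move; the robot and the scene stay as the last step left them, time stands still between calls to the robot, and variables do not carry over. Pictures are saved under pics/ and viewed, at most 14 in all, crops included, and the job is handed in when it is done.

```bash
ls; mkdir -p pics; python3 - <<'E'
from bench import telemetry,get_image,camera_params
import cv2,numpy as np
np.set_printoptions(precision=4,suppress=True)
for n in("scene","side","wrist"):
    im=get_image(n); cv2.imwrite(f"pics/{n}0.png",im[:,:,::-1]); p=camera_params(n); print(n,p["mtx"],p["T"])
print(telemetry.get_obs())
E
```

```text
pics
scene [[518.2207   0.     317.9338]
 [  0.     518.2207 240.8106]
 [  0.       0.       1.    ]] [[ 0.433  -0.4527  0.7794 -0.735 ]
 [-0.9014 -0.2209  0.3725 -0.7798]
 [ 0.0036 -0.8638 -0.5038  0.8983]
 [ 0.      0.      0.      1.    ]]
side [[519.0783   0.     318.2774]
 [  0.     519.0783 241.2856]
 [  0.       0.       1.    ]] [[-0.9964  0.0571 -0.063   0.6996]
 [ 0.0834  0.5137 -0.8539  1.1424]
 [-0.0163 -0.8561 -0.5166  0.8545]
 [ 0.      0.      0.      1.    ]]
wrist [[335.1892   0.     316.1971]
 [  0.     335.1892 234.86  ]
 [  0.       0.       1.    ]] [[ 1.     -0.0002 -0.0018  0.6499]
 [-0.0007 -0.9614 -0.2753  0.0768]
 [-0.0017  0.2753 -0.9614  0.384 ]
 [ 0.      0.      0.      1.    ]]
{'clock': 0.15, 'q': array([-0.0826,  0.1244,  1.6514, -0.    ,  1.3675, -0.0826]), 'joint_vel': array([-0.0005, -0.0025, -0.0045, -0.0001,  0.001 , -0.    ]), 'effort': array([  0.0005, -41.8191, -36.0471,   0.0775,   0.0469,  -0.0001]), 'position': array([0.6495, 0.    , 0.2137]), 'tool_rot': array([-0.0006,  0.7071,  0.7071, -0.0005]), 'contact_force': array([ 0.0751, -0.2375, -0.2302]), 'ft_torque': array([ 0.0131, -0.001 ,  0.0328]), 'gripper_force': 0.0, 'finger_gap': 0.09496798464326672}
```

View pics/scene0.png

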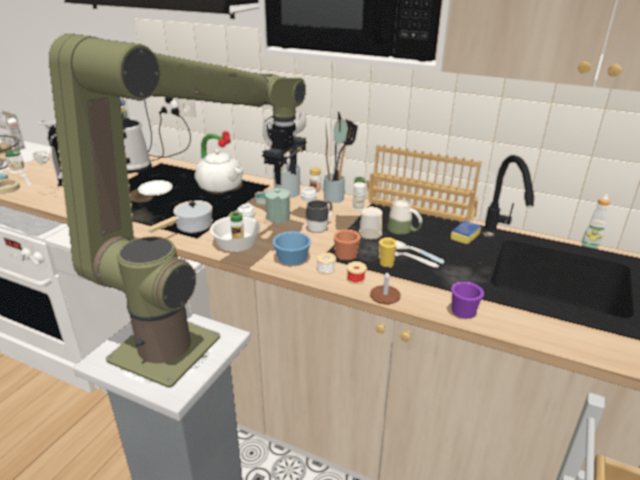

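View pics/side0.png

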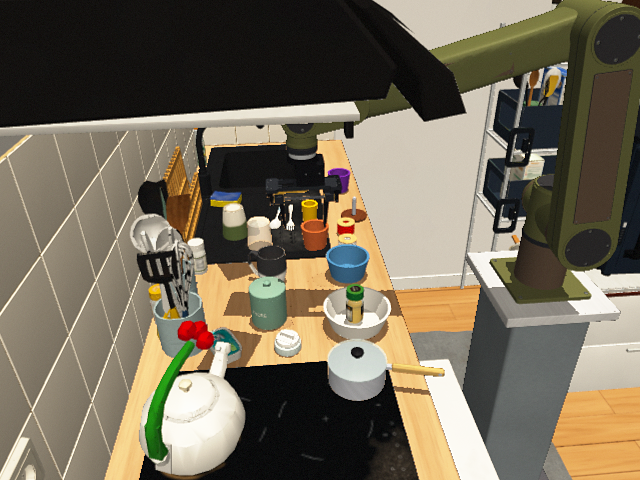

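The scene view shows all five optional items: blue bowl (292,248), terracotta (346,245), yellow (388,253), white spool (326,263) and red spool (357,271). Also visible are the holder (386,294), white bowl with jar (236,235) and pan (193,216, handle end 152,230). I'll enlarge for exact pixels.

```bash
cat > h.py <<'E'
import cv2,numpy as np
from bench import telemetry,get_image,camera_params
np.set_printoptions(precision=4,suppress=True)
def ray(p,u,v,z):
    K,T=p["mtx"],p["T"]; d=T[:3,:3]@np.linalg.solve(K,[u,v,1.]); o=T[:3,3]; return (o+d*(z-o[2])/d[2])[:2]
def proj(p,X):
    T=np.linalg.inv(p["T"]); c=T[:3,:3]@np.asarray(X)+T[:3,3]; q=p["mtx"]@c; return q[:2]/q[2]
def shot(n,f,box=None,s=1):
    p=camera_params(n); im=get_image(n)[:,:,::-1].copy(); cv2.imwrite(f"pics/raw_{f}.png",im)
    return p,im
def crop(im,f,x0,y0,x1,y1,s):
    c=cv2.resize(im[y0:y1,x0:x1],None,fx=s,fy=s,interpolation=cv2.INTER_CUBIC)
    for k in range((x0+19)//20*20,x1,20): cv2.putText(c,str(k),(int((k-x0)*s),8),0,.3,(0,0,255),1); cv2.line(c,(int((k-x0)*s),9),(int((k-x0)*s),14),(0,0,255),1)
    for k in range((y0+19)//20*20,y1,20): cv2.putText(c,str(k),(0,int((k-y0)*s)),0,.3,(0,0,255),1); cv2.line(c,(20,int((k-y0)*s)),(26,int((k-y0)*s)),(0,0,255),1)
    cv2.imwrite(f"pics/{f}.png",c)
E
python3 - <<'E'
from h import *
crop(cv2.imread("pics/scene0.png"),"sc1",140,180,500,330,2.2)
crop(cv2.imread("pics/side0.png"),"sd1",220,160,460,410,2.4)
E
```

```text
(no output)
```

View pics/sc1.png

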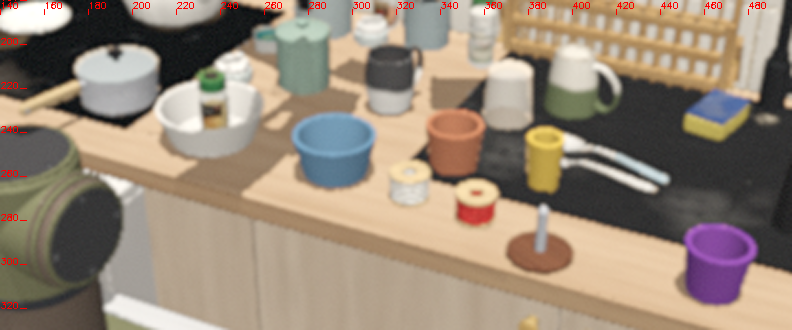

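View pics/sd1.png

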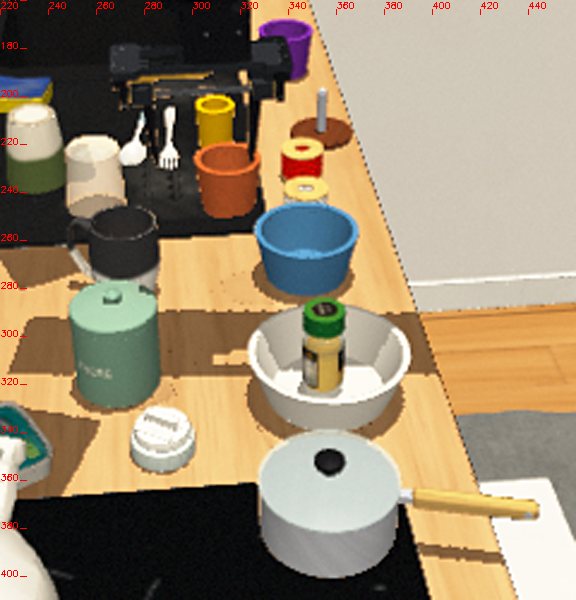

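Rims' left and right extents are readable in both crops. I'll fit circles of known size and height to them.

```bash
cat > fit.py <<'E'
from h import *
from scipy.optimize import least_squares
th=np.linspace(0,2*np.pi,180)
def fit(P,ext,r,z,x0=(.6,0)):
    def f(c):
        o=[]
        for p,(l,rr) in zip(P,ext):
            u=[proj(p,[c[0]+r*np.cos(t),c[1]+r*np.sin(t),z])[0] for t in th]; o+=[min(u)-l,max(u)-rr]
        return o
    s=least_squares(f,x0,diff_step=1e-4); return s.x,s.fun
E
python3 - <<'E'
from fit import *
S,D=camera_params("scene"),camera_params("side")
d=dict(a=(156.5,263,248,410,.084,.056),b=(293,375,256,357,.062,.064),c=(428,485,195,261,.043,.079),d=(526,566,196,235,.027,.087),
w=(390,431,283,329,.029,.044),red=(456,498,281,324,.029,.044),hold=(507,573,291,352,.045,.01),pan=(76,160,258,401,.062,.07),
can=(277,330,69,160,.046,.11),mug=(366,420,88,160,.041,.09),timer=(215,252,131,195,.0325,.04),jar=(197,226,302,346,.022,.095))
for k,(a,b,c,e,r,z) in d.items():
    x,f=fit((S,D),((140+a/2.2,140+b/2.2),(220+c/2.4,220+e/2.4)),r,z); print(k,x,f)
print("handle tip",ray(S,140+22/2.2,180+108/2.2,.058),ray(D,220+539/2.4,160+510/2.4,.058))
print("front edge pt", ray(D,220+435/2.4,160+600/2.4,0), ray(D,220+395/2.4,160+240/2.4,0))
E
```

```text
a [0.5325 0.1352] [-0.8728  0.9038 -0.3885  0.3473]
b [ 0.5265 -0.0843] [-0.6846  0.7513 -0.9504  0.9415]
c [ 0.6063 -0.2435] [-0.503   0.505  -0.2971  0.2795]
d [ 0.6128 -0.3774] [ 0.3421 -0.3325 -0.1128  0.1254]
w [ 0.5094 -0.2152] [-0.0163  0.0122  0.0997 -0.1018]
red [ 0.5003 -0.3199] [-0.0814  0.0801 -0.0162  0.0132]
hold [ 0.4584 -0.4279] [-0.5594  0.5527 -0.3704  0.3381]
pan [0.5609 0.329 ] [ 1.1949 -1.2979  0.6574 -0.65  ]
can [0.7488 0.0907] [-0.7007  0.663   0.2269 -0.2602]
mug [ 0.7391 -0.0775] [ 0.5834 -0.581   0.1353 -0.1195]
timer [0.706  0.2044] [-0.3999  0.437  -0.4875  0.4954]
jar [0.5377 0.1325] [-0.0407  0.0339  0.1157 -0.1191]
handle tip [0.3891 0.3794] [0.385  0.3818]
front edge pt [0.4812 0.4206] [ 0.4069 -0.14  ]
```

All fits agree with the given sizes and heights. Starting with the jar: move above it, lower, grip, lift.

```bash
python3 -m jog '[{"fingers":1,"xyz":[0.442,-0.373,0],"turn":[0,0,0]},{"fingers":1,"xyz":[0.442,-0.373,0],"turn":[0,0,0]},{"fingers":1,"xyz":[0.442,-0.373,0],"turn":[0,0,0]},{"fingers":1,"xyz":[0.442,-0.373,0],"turn":[0,0,0]},{"fingers":1,"xyz":[0.442,-0.373,0.25],"turn":[0,0,0]},{"fingers":1,"xyz":[0.442,-0.373,0.4],"turn":[0,0,0]},{"fingers":1,"xyz":[0.442,-0.373,0.51],"turn":[0,0,0]},{"fingers":1,"xyz":[0.442,-0.373,0.51],"turn":[0,0,0]}]'
python3 -m jog '[{"fingers":-1,"xyz":[0,0,0],"turn":[0,0,0]},{"fingers":-1,"xyz":[0,0,0],"turn":[0,0,0]},{"fingers":-1,"xyz":[0,0,0],"turn":[0,0,0]},{"fingers":-1,"xyz":[0,0,0],"turn":[0,0,0]},{"fingers":-1,"xyz":[0,0,0],"turn":[0,0,0]},{"fingers":-1,"xyz":[0,0,0],"turn":[0,0,0]},{"fingers":-1,"xyz":[0,0,0],"turn":[0,0,0]},{"fingers":-1,"xyz":[0,0,-0.51],"turn":[0,0,0]},{"fingers":-1,"xyz":[0,0,-0.51],"turn":[0,0,0]},{"fingers":-1,"xyz":[0,0,-0.51],"turn":[0,0,0]},{"fingers":-1,"xyz":[0,0,-0.51],"turn":[0,0,0]}]'
```

```text
clock: 1.15
position: [0.5358, 0.1314, 0.058]
tool_rot: [-0.002, 0.707, 0.707, -0.003]
contact_force: [0.7, -0.3, 1.0]
finger_gap: 0.095
gripper_force: 0.0
clock: 2.52
position: [0.5396, 0.1328, 0.2176]
tool_rot: [0.002, 0.707, 0.707, 0.002]
contact_force: [1.5, -0.6, -1.0]
finger_gap: 0.0424
gripper_force: 30.0
```

```bash
python3 -m jog '[{"fingers":-1,"xyz":[-0.375,0.307,0],"turn":[0,0,0]},{"fingers":-1,"xyz":[-0.375,0.307,0],"turn":[0,0,0]},{"fingers":-1,"xyz":[-0.375,0.307,0],"turn":[0,0,0]},{"fingers":-1,"xyz":[-0.375,0.307,0],"turn":[0,0,0]},{"fingers":-1,"xyz":[-0.375,0.307,0.2],"turn":[0,0,0]},{"fingers":-1,"xyz":[-0.375,0.307,0.35],"turn":[0,0,0]},{"fingers":-1,"xyz":[-0.375,0.307,0.45],"turn":[0,0,0]},{"fingers":-1,"xyz":[-0.375,0.307,0.5],"turn":[0,0,0]},{"fingers":-1,"xyz":[-0.375,0.307,0.52],"turn":[0,0,0]},{"fingers":-1,"xyz":[-0.375,0.307,0.525],"turn":[0,0,0]},{"fingers":-1,"xyz":[-0.375,0.307,0.525],"turn":[0,0,0]},{"fingers":-1,"xyz":[-0.375,0.307,0.525],"turn":[0,0,0]}]'
python3 -m jog '[{"fingers":1,"xyz":[0,0,0],"turn":[0,0,0]},{"fingers":1,"xyz":[0,0,0],"turn":[0,0,0]},{"fingers":1,"xyz":[0,0,0],"turn":[0,0,0]},{"fingers":1,"xyz":[0,0,0],"turn":[0,0,0]},{"fingers":1,"xyz":[0,0,0],"turn":[0,0,0]},{"fingers":1,"xyz":[0,0,-0.525],"turn":[0,0,0]},{"fingers":1,"xyz":[0,0,-0.525],"turn":[0,0,0]},{"fingers":1,"xyz":[0,0,-0.525],"turn":[0,0,0]},{"fingers":1,"xyz":[0,0,-0.525],"turn":[0,0,0]}]'
```

```text
clock: 4.03
position: [0.631, 0.02, 0.0584]
tool_rot: [0.001, 0.707, 0.707, 0.001]
contact_force: [-1.1, 0.3, -0.9]
finger_gap: 0.0428
gripper_force: 30.0
clock: 5.15
position: [0.6323, 0.02, 0.2192]
tool_rot: [0.003, 0.707, 0.707, 0.003]
contact_force: [0.6, 0.7, -0.5]
finger_gap: 0.095
gripper_force: 0.0
```

```bash
cat > chk.py <<'E'
from h import *
H=dict(blue=((100,100,60),(118,255,255)),red=((0,190,90),(4,255,255)),yel=((22,150,90),(29,255,255)),terra=((5,120,60),(12,215,230)))
def boxes(im):
    hsv=cv2.cvtColor(im,cv2.COLOR_BGR2HSV); o={}
    for k,(a,b) in H.items():
        n,l,s,c=cv2.connectedComponentsWithStats(cv2.inRange(hsv,a,b)); i=np.argsort(-s[1:,4])[:2]+1
        o[k]=[tuple(map(int,s[j])) for j in i]
    return o
if __name__=="__main__":
    import sys
    p,im=shot("scene",sys.argv[1]); p2,im2=shot("side",sys.argv[1]+"s")
    for a,b in((cv2.imread("pics/scene0.png"),im),(cv2.imread("pics/side0.png"),im2)):
        A,B=boxes(a),boxes(b)
        for k in A: print(k,A[k],B[k])
    for nm,a,b,(x0,y0,x1,y1) in(("sc",cv2.imread("pics/scene0.png"),im,(310,250,345,275)),):
        print("white spool diff",np.abs(a[y0:y1,x0:x1].astype(int)-b[y0:y1,x0:x1]).mean())
E
python3 chk.py c1
```

```text
blue [(468, 225, 11, 7, 51), (453, 228, 8, 5, 19)] [(468, 225, 11, 7, 52), (453, 228, 17, 7, 33)]
red [(14, 244, 1, 1, 1), (362, 276, 1, 1, 1)] [(10, 243, 1, 1, 1), (13, 243, 1, 1, 1)]
yel [(381, 245, 14, 22, 243), (383, 241, 11, 4, 42)] [(381, 245, 14, 22, 243), (383, 241, 11, 4, 42)]
terra [(335, 229, 25, 31, 635), (371, 286, 29, 18, 315)] [(335, 229, 25, 31, 638), (371, 287, 28, 17, 316)]
blue [(327, 245, 42, 38, 1280), (210, 191, 31, 9, 224)] [(327, 245, 42, 38, 1280), (210, 191, 31, 9, 223)]
red [(178, 321, 27, 18, 168), (338, 225, 16, 9, 109)] [(178, 321, 27, 18, 162), (338, 225, 16, 9, 109)]
yel [(302, 199, 16, 22, 225), (210, 195, 32, 12, 144)] [(302, 202, 16, 19, 213), (210, 195, 32, 12, 144)]
terra [(300, 218, 29, 33, 653), (341, 209, 26, 13, 203)] [(300, 221, 29, 30, 647), (341, 209, 26, 13, 204)]
white spool diff 0.6979047619047619
```

Nothing has been knocked. Pinching bowl_b at its near rim, tilted to follow the wall.

```bash
python3 -m jog '[{"fingers":1,"xyz":[-0.347,-0.53,0],"turn":[-0.068,0,0]},{"fingers":1,"xyz":[-0.347,-0.53,0],"turn":[-0.068,0,0]},{"fingers":1,"xyz":[-0.347,-0.53,0],"turn":[-0.068,0,0]},{"fingers":1,"xyz":[-0.347,-0.53,0],"turn":[-0.068,0,0]},{"fingers":1,"xyz":[-0.347,-0.53,0.2],"turn":[-0.068,0,0]},{"fingers":1,"xyz":[-0.347,-0.53,0.35],"turn":[-0.068,0,0]},{"fingers":1,"xyz":[-0.347,-0.53,0.45],"turn":[-0.068,0,0]},{"fingers":1,"xyz":[-0.347,-0.53,0.52],"turn":[-0.068,0,0]},{"fingers":1,"xyz":[-0.347,-0.53,0.545],"turn":[-0.068,0,0]},{"fingers":1,"xyz":[-0.347,-0.53,0.545],"turn":[-0.068,0,0]},{"fingers":1,"xyz":[-0.347,-0.53,0.545],"turn":[-0.068,0,0]}]'
python3 -m jog '[{"fingers":-1,"xyz":[0,0,0],"turn":[0,0,0]},{"fingers":-1,"xyz":[0,0,0],"turn":[0,0,0]},{"fingers":-1,"xyz":[0,0,0],"turn":[0,0,0]},{"fingers":-1,"xyz":[0,0,0],"turn":[0,0,0]},{"fingers":-1,"xyz":[0,0,0],"turn":[0,0,0]},{"fingers":-1,"xyz":[0,0,0],"turn":[0,0,0]},{"fingers":-1,"xyz":[0,0,0],"turn":[0,0,0]},{"fingers":-1,"xyz":[0,0,0],"turn":[0,0,0]}]'
```

```text
clock: 6.62
position: [0.472, -0.0842, 0.0521]
tool_rot: [0.076, 0.703, 0.703, 0.076]
contact_force: [1.0, -0.3, 0.5]
finger_gap: 0.0955
gripper_force: 0.0
clock: 7.62
position: [0.4712, -0.084, 0.0511]
tool_rot: [0.075, 0.703, 0.703, 0.075]
contact_force: [-0.5, -0.1, -0.1]
finger_gap: 0.0207
gripper_force: 0.0
```

```bash
python3 -m jog '[{"fingers":-1,"xyz":[0,0,0],"turn":[0,0,0]},{"fingers":-1,"xyz":[0,0,0],"turn":[0,0,0]},{"fingers":-1,"xyz":[0,0,0],"turn":[0,0,0]},{"fingers":-1,"xyz":[0,0,0],"turn":[0,0,0]},{"fingers":-1,"xyz":[0,0.018,-0.085],"turn":[0,0,0]},{"fingers":-1,"xyz":[0,0.046,-0.21],"turn":[0,0,0]},{"fingers":-1,"xyz":[0,0.07,-0.32],"turn":[0,0,0]},{"fingers":-1,"xyz":[0,0.092,-0.423],"turn":[0,0,0]},{"fingers":-1,"xyz":[0,0.092,-0.423],"turn":[0,0,0]},{"fingers":-1,"xyz":[0,0.092,-0.423],"turn":[0,0,0]}]'
python3 - <<'E'
from h import *
p,im=shot("side","b"); cv2.imwrite("pics/sideb.png",im[100:420,160:480][:, :])
E
```

```text
clock: 8.88
position: [0.4695, -0.0835, 0.1782]
tool_rot: [0.073, 0.703, 0.703, 0.074]
contact_force: [-0.6, -0.3, -4.3]
finger_gap: 0.0095
gripper_force: 30.4
```

View pics/sideb.png

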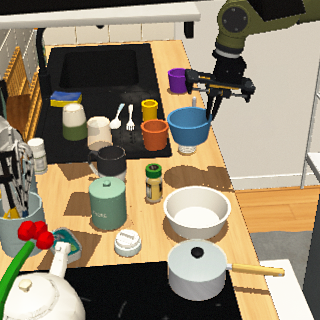

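bowl_b hangs level (190,127 in the crop), with the jar upright at (153,183) and bowl_a empty. Carry it over and lower.

```bash
python3 -m jog '[{"fingers":-1,"xyz":[0.1,0.02,0.004],"turn":[0,0,0]},{"fingers":-1,"xyz":[0.25,0.02,0.004],"turn":[0,0,0]},{"fingers":-1,"xyz":[0.4,0.02,0.004],"turn":[0,0,0]},{"fingers":-1,"xyz":[0.55,0.02,0.004],"turn":[0,0,0]},{"fingers":-1,"xyz":[0.66,0.02,0.004],"turn":[0,0,0]},{"fingers":-1,"xyz":[0.73,0.02,0.004],"turn":[0,0,0]},{"fingers":-1,"xyz":[0.73,0.02,0.004],"turn":[0,0,0]},{"fingers":-1,"xyz":[0.73,0.02,0.004],"turn":[0,0,0]},{"fingers":-1,"xyz":[0.73,-0.01,0.14],"turn":[0,0,0]},{"fingers":-1,"xyz":[0.73,-0.03,0.234],"turn":[0,0,0]},{"fingers":-1,"xyz":[0.73,-0.03,0.234],"turn":[0,0,0]},{"fingers":-1,"xyz":[0.73,-0.03,0.234],"turn":[0,0,0]}]'
python3 -m jog '[{"fingers":-1,"xyz":[0,-0.012,0.06],"turn":[0,0,0]},{"fingers":-1,"xyz":[0,-0.022,0.1],"turn":[0,0,0]},{"fingers":-1,"xyz":[0,-0.031,0.14],"turn":[0,0,0]},{"fingers":-1,"xyz":[0,-0.035,0.158],"turn":[0,0,0]},{"fingers":-1,"xyz":[0,-0.037,0.167],"turn":[0,0,0]},{"fingers":-1,"xyz":[0,-0.037,0.167],"turn":[0,0,0]},{"fingers":-1,"xyz":[0,-0.037,0.167],"turn":[0,0,0]}]'
```

```text
clock: 10.42
position: [0.4783, 0.1345, 0.1118]
tool_rot: [0.076, 0.703, 0.703, 0.076]
contact_force: [1.4, 0.3, -3.9]
finger_gap: 0.0092
gripper_force: 30.4
clock: 11.3
position: [0.4778, 0.1351, 0.06]
tool_rot: [0.076, 0.703, 0.703, 0.076]
contact_force: [-1.2, 0.7, -2.7]
finger_gap: 0.0089
gripper_force: 30.2
```

```bash
python3 -m jog '[{"fingers":-0.5,"xyz":[0,0,0],"turn":[0,0,0]},{"fingers":-0.5,"xyz":[0,0,0],"turn":[0,0,0]},{"fingers":-0.4,"xyz":[0,0,0],"turn":[0,0,0]},{"fingers":-0.4,"xyz":[0,0,0],"turn":[0,0,0]},{"fingers":-0.4,"xyz":[0,0,-0.05],"turn":[0,0,0]},{"fingers":-0.4,"xyz":[0,0,-0.2],"turn":[0,0,0]},{"fingers":0,"xyz":[0,0,-0.4],"turn":[0,0,0]},{"fingers":1,"xyz":[0,0,-0.5],"turn":[0.068,0,0]},{"fingers":1,"xyz":[-0.3,0,-0.5],"turn":[0.068,0,0]},{"fingers":1,"xyz":[-0.5,0,-0.5],"turn":[0.068,0,0]},{"fingers":1,"xyz":[-0.7,0,-0.5],"turn":[0.068,0,0]},{"fingers":1,"xyz":[-0.7,0,-0.5],"turn":[0.068,0,0]}]'
python3 - <<'E'
from h import *
p,im=shot("side","b2"); crop(im,"b2",280,260,440,400,3)
p,im=shot("wrist","w1"); cv2.imwrite("pics/w1.png",im)
print(p["T"],telemetry.get_obs()["position"])
E
python3 chk.py c2
```

```text
clock: 12.8
position: [0.4451, -0.0778, 0.2072]
tool_rot: [0.001, 0.708, 0.706, 0.0]
contact_force: [-0.1, 0.0, 0.1]
finger_gap: 0.0834
gripper_force: 0.0
[[ 1.     -0.005   0.0001  0.4454]
 [-0.0048 -0.9607 -0.2777 -0.0017]
 [ 0.0015  0.2777 -0.9607  0.3772]
 [ 0.      0.      0.      1.    ]] [ 0.4453 -0.077   0.2069]
blue [(468, 225, 11, 7, 51), (453, 228, 8, 5, 19)] [(468, 225, 11, 7, 50), (453, 228, 8, 5, 20)]
red [(14, 244, 1, 1, 1), (362, 276, 1, 1, 1)] []
yel [(381, 245, 14, 22, 243), (383, 241, 11, 4, 42)] [(381, 244, 14, 22, 243), (383, 241, 11, 4, 41)]
terra [(335, 229, 25, 31, 635), (371, 286, 29, 18, 315)] [(335, 229, 25, 31, 640), (371, 286, 29, 18, 318)]
blue [(327, 245, 42, 38, 1280), (210, 191, 31, 9, 224)] [(333, 287, 50, 38, 1531), (210, 191, 31, 9, 223)]
red [(178, 321, 27, 18, 168), (338, 225, 16, 9, 109)] [(338, 225, 16, 9, 109), (178, 321, 16, 19, 105)]
yel [(302, 199, 16, 22, 225), (210, 195, 32, 12, 144)] [(302, 199, 16, 22, 237), (210, 195, 32, 12, 145)]
terra [(300, 218, 29, 33, 653), (341, 209, 26, 13, 203)] [(300, 221, 29, 30, 643), (341, 209, 26, 13, 198)]
white spool diff 0.9059047619047619
```

View pics/b2.png

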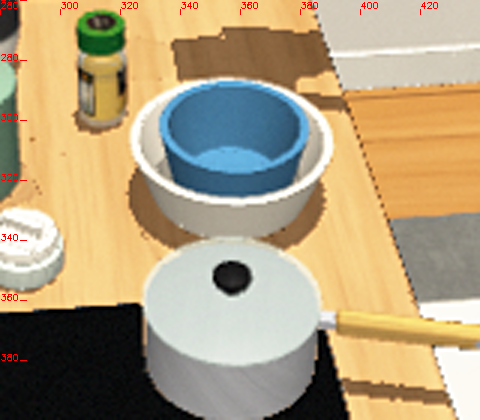

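View pics/w1.png

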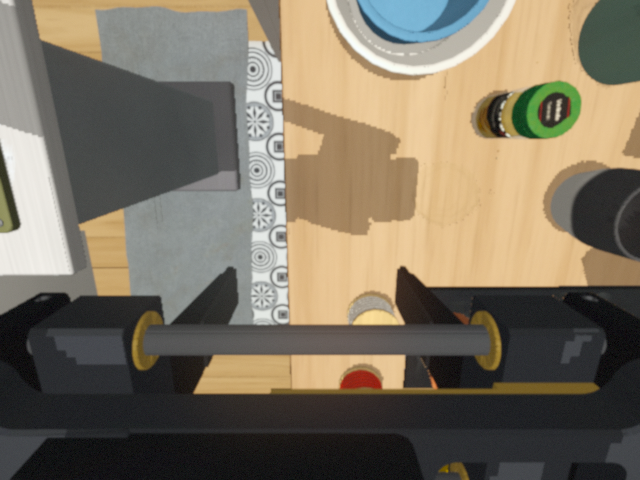

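Bowl_b sits flat within bowl_a (rim 333–383 across, at v≈286–312), and the jar stands upright. Measuring bowl_b's centre, and refining the others' positions against both cameras.

```bash
python3 - <<'E'
from fit import *
S,D=camera_params("scene"),camera_params("side")
im=cv2.imread("pics/raw_c2.png"); hsv=cv2.cvtColor(im,cv2.COLOR_BGR2HSV)
m=cv2.inRange(hsv,(97,90,60),(112,255,255))[195:260,190:280]; n,l,s,c=cv2.connectedComponentsWithStats(m); i=np.argmax(s[1:,4])+1; b=s[i]+[190,195,0,0,0]; print(b)
print("B", fit((S,D),((b[0],b[0]+b[2]),(333,383)),.062,.070))
for pt,sd in (((543,206),(322,90)),): print("spindle tip",ray(S,140+pt[0]/2.2,180+pt[1]/2.2,.075),ray(D,220+sd[0]/2.4,160+sd[1]/2.4,.075))
E
```

```text
[219 218  32  19 374]
B (array([0.5303, 0.1343]), array([-2.6401,  2.585 , -0.3635,  0.2243]))
spindle tip [ 0.4576 -0.4277] [ 0.4603 -0.4174]
```

```bash
python3 -m jog '[{"fingers":1,"xyz":[-0.2,0.2,0],"turn":[0,0,0]},{"fingers":1,"xyz":[-0.4,0.4,0],"turn":[0,0,0]},{"fingers":1,"xyz":[-0.558,0.537,0],"turn":[0,0,0]},{"fingers":1,"xyz":[-0.558,0.537,0.1],"turn":[0,0,0]},{"fingers":1,"xyz":[-0.558,0.537,0.25],"turn":[0,0,0]},{"fingers":1,"xyz":[-0.558,0.537,0.25],"turn":[0,0,0]},{"fingers":1,"xyz":[-0.558,0.537,0.25],"turn":[0,0,0]},{"fingers":1,"xyz":[-0.558,0.537,0.25],"turn":[0,0,0]}]'
python3 - <<'E'
from h import *
p,im=shot("wrist","w2"); cv2.imwrite("pics/w2.png",im); print(telemetry.get_obs()["position"])
for n,c,r,z in(("c",(.6063,-.2435),.043,.079),("d",(.6128,-.3774),.027,.087)): print(n,proj(p,[*c,z]),proj(p,[c[0]-r,c[1],z]),proj(p,[c[0]+r,c[1],z]))
E
```

```text
clock: 14.0
position: [0.6079, -0.2422, 0.1341]
tool_rot: [0.002, 0.707, 0.707, 0.001]
contact_force: [-0.9, 0.2, 0.4]
finger_gap: 0.0954
gripper_force: 0.0
[ 0.6077 -0.2424  0.1339]
c [313.54   253.0849] [252.9622 253.143 ] [374.0274 253.0269]
d [321.9421 414.9892] [288.1108 415.0893] [355.7452 414.8892]
```

View pics/w2.png

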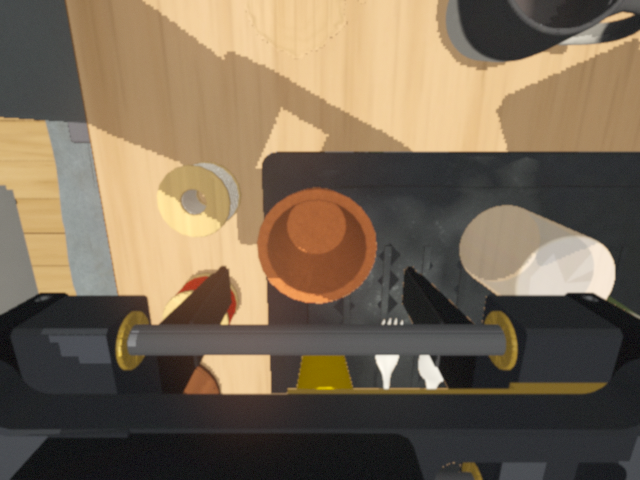

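C's rim is at 258–378 × 187–304 (centre 318,246), so it's about (.609,-.240). That leaves equal clearance to both fingertips (227/408). Lower and grip across.

```bash
python3 -m jog '[{"fingers":1,"xyz":[0.01,0.004,0.06],"turn":[0,0,0]},{"fingers":1,"xyz":[0.01,0.004,0.12],"turn":[0,0,0]},{"fingers":1,"xyz":[0.01,0.004,0.17],"turn":[0,0,0]},{"fingers":1,"xyz":[0.01,0.004,0.2],"turn":[0,0,0]},{"fingers":1,"xyz":[0.01,0.004,0.22],"turn":[0,0,0]},{"fingers":1,"xyz":[0.01,0.004,0.22],"turn":[0,0,0]},{"fingers":-1,"xyz":[0.01,0.004,0.22],"turn":[0,0,0]},{"fingers":-1,"xyz":[0.01,0.004,0.22],"turn":[0,0,0]},{"fingers":-1,"xyz":[0.01,0.004,0.22],"turn":[0,0,0]},{"fingers":-1,"xyz":[0.01,0.004,0.22],"turn":[0,0,0]}]'
python3 -m jog '[{"fingers":-1,"xyz":[0,0,0],"turn":[0,0,0]},{"fingers":-1,"xyz":[0,0,-0.03],"turn":[0,0,0]},{"fingers":-1,"xyz":[0,0,-0.1],"turn":[0,0,0]},{"fingers":-1,"xyz":[0,0,-0.25],"turn":[0,0,0]},{"fingers":-1,"xyz":[0,0,-0.4],"turn":[0,0,0]},{"fingers":-1,"xyz":[0,0,-0.45],"turn":[0,0,0]},{"fingers":-1,"xyz":[0,0,-0.45],"turn":[0,0,0]},{"fingers":-1,"xyz":[0,0,-0.45],"turn":[0,0,0]}]'
python3 - <<'E'
from h import *
p,im=shot("wrist","w3"); cv2.imwrite("pics/w3.png",im); print(telemetry.get_obs()["position"])
E
```

```text
clock: 15.3
position: [0.6082, -0.2397, 0.0656]
tool_rot: [0.001, 0.707, 0.707, 0.0]
contact_force: [0.3, -0.9, 1.2]
finger_gap: 0.0839
gripper_force: 30.0
clock: 16.3
position: [0.6064, -0.2388, 0.1971]
tool_rot: [-0.002, 0.707, 0.707, -0.001]
contact_force: [0.5, 0.4, -2.4]
finger_gap: 0.0841
gripper_force: 30.0
[ 0.6063 -0.2388  0.1967]
```

```bash
python3 -m jog '[{"fingers":-1,"xyz":[0.1,-0.03,0],"turn":[0,0,0]},{"fingers":-1,"xyz":[0.25,-0.06,0],"turn":[0,0,0]},{"fingers":-1,"xyz":[0.4,-0.1,0],"turn":[0,0,0]},{"fingers":-1,"xyz":[0.55,-0.15,0],"turn":[0,0,0]},{"fingers":-1,"xyz":[0.7,-0.2,0],"turn":[0,0,0]},{"fingers":-1,"xyz":[0.85,-0.25,0],"turn":[0,0,0]},{"fingers":-1,"xyz":[0.95,-0.25,0],"turn":[0,0,0]},{"fingers":-1,"xyz":[0.95,-0.25,0],"turn":[0,0,0]},{"fingers":-1,"xyz":[0.95,-0.25,0],"turn":[0,0,0]}]'
python3 -m jog '[{"fingers":-1,"xyz":[0.15,0,0],"turn":[0,0,0]},{"fingers":-1,"xyz":[0.25,0,0],"turn":[0,0,0]},{"fingers":-1,"xyz":[0.295,0,0],"turn":[0,0,0]},{"fingers":-1,"xyz":[0.295,0,0.1],"turn":[0,0,0]},{"fingers":-1,"xyz":[0.295,0,0.2],"turn":[0,0,0]},{"fingers":-1,"xyz":[0.295,0,0.2],"turn":[0,0,0]},{"fingers":-1,"xyz":[0.295,0,0.2],"turn":[0,0,0]},{"fingers":-1,"xyz":[0.295,0,0.2],"turn":[0,0,0]},{"fingers":-1,"xyz":[0.295,0,0.2],"turn":[0,0,0]}]'
```

```text
clock: 17.48
position: [0.5321, 0.0452, 0.1985]
tool_rot: [-0.001, 0.707, 0.707, -0.001]
contact_force: [0.3, 0.0, -1.7]
finger_gap: 0.0843
gripper_force: 30.0
clock: 18.6
position: [0.5334, 0.1341, 0.1412]
tool_rot: [0.001, 0.707, 0.707, 0.001]
contact_force: [0.5, 0.8, -2.1]
finger_gap: 0.0844
gripper_force: 30.0
```

```bash
python3 -m jog '[{"fingers":-1,"xyz":[0,-0.008,0.06],"turn":[0,0,0]},{"fingers":-1,"xyz":[0,-0.008,0.12],"turn":[0,0,0]},{"fingers":-1,"xyz":[0,-0.008,0.16],"turn":[0,0,0]},{"fingers":-1,"xyz":[0,-0.008,0.19],"turn":[0,0,0]},{"fingers":-1,"xyz":[0,-0.008,0.21],"turn":[0,0,0]},{"fingers":-1,"xyz":[0,-0.008,0.222],"turn":[0,0,0]},{"fingers":-1,"xyz":[0,-0.008,0.228],"turn":[0,0,0]},{"fingers":-1,"xyz":[0,-0.008,0.23],"turn":[0,0,0]},{"fingers":-1,"xyz":[0,-0.008,0.23],"turn":[0,0,0]},{"fingers":-1,"xyz":[0,-0.008,0.23],"turn":[0,0,0]}]'
python3 -m jog '[{"fingers":1,"xyz":[0,0,0],"turn":[0,0,0]},{"fingers":1,"xyz":[0,0,0],"turn":[0,0,0]},{"fingers":1,"xyz":[0,0,0],"turn":[0,0,0]},{"fingers":1,"xyz":[0,0,-0.05],"turn":[0,0,0]},{"fingers":1,"xyz":[0,0,-0.2],"turn":[0,0,0]},{"fingers":1,"xyz":[0,0,-0.4],"turn":[0,0,0]},{"fingers":1,"xyz":[0,0,-0.4],"turn":[0,0,0]},{"fingers":1,"xyz":[0,0,-0.4],"turn":[0,0,0]}]'
python3 chk.py c3; python3 - <<'E'
from h import *
p=camera_params("wrist"); print(telemetry.get_obs()["position"])
E
```

```text
clock: 19.85
position: [0.5305, 0.134, 0.0712]
tool_rot: [0.0, 0.707, 0.707, 0.0]
contact_force: [-0.4, -0.7, -0.1]
finger_gap: 0.0845
gripper_force: 30.0
clock: 20.85
position: [0.5304, 0.1341, 0.1916]
tool_rot: [0.0, 0.707, 0.707, 0.001]
contact_force: [0.5, -0.2, 0.5]
finger_gap: 0.0952
gripper_force: 0.0
blue [(468, 225, 11, 7, 51), (453, 228, 8, 5, 19)] [(468, 225, 11, 7, 50), (453, 228, 8, 5, 20)]
red [(14, 244, 1, 1, 1), (362, 276, 1, 1, 1)] [(11, 243, 2, 2, 2)]
yel [(381, 245, 14, 22, 243), (383, 241, 11, 4, 42)] [(381, 244, 14, 23, 245), (383, 241, 11, 5, 42)]
terra [(335, 229, 25, 31, 635), (371, 286, 29, 18, 315)] [(371, 287, 28, 17, 319), (223, 214, 23, 17, 296)]
blue [(327, 245, 42, 38, 1280), (210, 191, 31, 9, 224)] [(333, 290, 49, 36, 643), (209, 191, 32, 9, 225)]
red [(178, 321, 27, 18, 168), (338, 225, 16, 9, 109)] [(178, 321, 15, 18, 104), (198, 330, 15, 14, 81)]
yel [(302, 199, 16, 22, 225), (210, 195, 32, 12, 144)] [(302, 199, 16, 29, 336), (210, 195, 32, 12, 146)]
terra [(300, 218, 29, 33, 653), (341, 209, 26, 13, 203)] [(340, 287, 35, 30, 819), (341, 214, 9, 3, 20)]
white spool diff 5.948571428571428
[0.5293 0.1339 0.1894]
```

```bash
python3 -m jog '[{"fingers":1,"xyz":[-0.2,0.05,0],"turn":[0,0,0]},{"fingers":1,"xyz":[-0.4,0.1,0],"turn":[0,0,0]},{"fingers":1,"xyz":[-0.6,0.15,0],"turn":[0,0,0]},{"fingers":1,"xyz":[-0.8,0.2,0],"turn":[0,0,0]},{"fingers":1,"xyz":[-1,0.28,0],"turn":[0,0,0]},{"fingers":1,"xyz":[-1,0.28,0],"turn":[0,0,0]}]'
python3 -m jog '[{"fingers":1,"xyz":[-0.2,0,0],"turn":[0,0,0]},{"fingers":1,"xyz":[-0.4,0,0],"turn":[0,0,0]},{"fingers":1,"xyz":[-0.5,0,0],"turn":[0,0,0]},{"fingers":1,"xyz":[-0.5,0,0],"turn":[0,0,0]},{"fingers":1,"xyz":[-0.5,0,0],"turn":[0,0,0]},{"fingers":1,"xyz":[-0.5,0,0],"turn":[0,0,0]}]'
python3 - <<'E'
from h import *
p,im=shot("wrist","w4"); cv2.imwrite("pics/w4.png",im); print(telemetry.get_obs()["position"])
for n,c,r,z in(("d",(.6128,-.3774),.027,.087),("w",(.5094,-.2152),.029,.044),("r",(.5003,-.3199),.029,.044),("sp",(.459,-.427),0,.076)): print(n,proj(p,[*c,z]),proj(p,[c[0]-r,c[1],z]),proj(p,[c[0]+r,c[1],z]))
np.savez("w4.npz",mtx=p["mtx"],T=p["T"])
E
```

```text
clock: 21.7
position: [0.6138, -0.1693, 0.1882]
tool_rot: [-0.002, 0.709, 0.705, -0.001]
contact_force: [-0.3, -0.3, -0.7]
finger_gap: 0.0954
gripper_force: 0.0
clock: 22.45
position: [0.6143, -0.3141, 0.1904]
tool_rot: [-0.0, 0.706, 0.708, 0.0]
contact_force: [-0.7, 0.3, 0.0]
finger_gap: 0.0954
gripper_force: 0.0
[ 0.6144 -0.3143  0.1907]
d [314.4233 300.8716] [284.4278 300.8305] [344.4205 300.9127]
w [198.5474 113.0442] [165.99   113.0056] [231.107  113.0827]
r [199.4451 226.8402] [169.7495 226.8017] [229.1424 226.8787]
sp [156.35   341.6864] [156.35   341.6864] [156.35   341.6864]
```

View pics/w4.png

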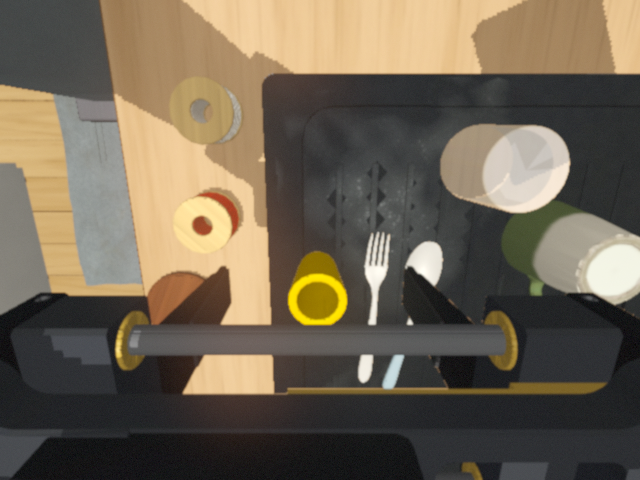

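D's rim is centred at (318,299), so about (.616,-.376). The red spool (203,224) and white spool (200,110) haven't moved. Grip D across.

```bash
python3 -m jog '[{"fingers":1,"xyz":[-0.2,0.003,0],"turn":[0,0,0]},{"fingers":1,"xyz":[-0.206,0.003,0.15],"turn":[0,0,0]},{"fingers":1,"xyz":[-0.206,0.003,0.27],"turn":[0,0,0]},{"fingers":1,"xyz":[-0.206,0.003,0.35],"turn":[0,0,0]},{"fingers":1,"xyz":[-0.206,0.003,0.382],"turn":[0,0,0]},{"fingers":1,"xyz":[-0.206,0.003,0.382],"turn":[0,0,0]},{"fingers":-1,"xyz":[-0.206,0.003,0.382],"turn":[0,0,0]},{"fingers":-1,"xyz":[-0.206,0.003,0.382],"turn":[0,0,0]},{"fingers":-1,"xyz":[-0.206,0.003,0.382],"turn":[0,0,0]},{"fingers":-1,"xyz":[-0.206,0.003,0.382],"turn":[0,0,0]},{"fingers":-1,"xyz":[-0.206,0.003,0.382],"turn":[0,0,0]},{"fingers":-1,"xyz":[-0.206,0.003,0.382],"turn":[0,0,0]}]'
python3 -m jog '[{"fingers":-1,"xyz":[0,0,0],"turn":[0,0,0]},{"fingers":-1,"xyz":[0,0,-0.03],"turn":[0,0,0]},{"fingers":-1,"xyz":[0,0,-0.1],"turn":[0,0,0]},{"fingers":-1,"xyz":[0,0,-0.25],"turn":[0,0,0]},{"fingers":-1,"xyz":[0,0,-0.4],"turn":[0,0,0]},{"fingers":-1,"xyz":[0.2,-0.1,-0.45],"turn":[0,0,0]},{"fingers":-1,"xyz":[0.4,-0.2,-0.45],"turn":[0,0,0]},{"fingers":-1,"xyz":[0.6,-0.283,-0.45],"turn":[0,0,0]},{"fingers":-1,"xyz":[0.8,-0.283,-0.45],"turn":[0,0,0]},{"fingers":-1,"xyz":[1,-0.283,-0.45],"turn":[0,0,0]},{"fingers":-1,"xyz":[1,-0.283,-0.45],"turn":[0,0,0]}]'
python3 -m jog '[{"fingers":-1,"xyz":[0.2,0,0],"turn":[0,0,0]},{"fingers":-1,"xyz":[0.4,0,0],"turn":[0,0,0]},{"fingers":-1,"xyz":[0.6,0,0],"turn":[0,0,0]},{"fingers":-1,"xyz":[0.7,0,0],"turn":[0,0,0]},{"fingers":-1,"xyz":[0.7,0,0],"turn":[0,0,0]},{"fingers":-1,"xyz":[0.7,0,0.05],"turn":[0,0,0]},{"fingers":-1,"xyz":[0.7,0,0.05],"turn":[0,0,0]},{"fingers":-1,"xyz":[0.7,0,0.05],"turn":[0,0,0]},{"fingers":-1,"xyz":[0.7,0,0.05],"turn":[0,0,0]}]'
python3 - <<'E'
from h import *
p,im=shot("side","d1"); crop(im,"d1",290,220,430,380,3.5); print(telemetry.get_obs()["position"])
E
```

```text
clock: 24.0
position: [0.6152, -0.3778, 0.0763]
tool_rot: [0.0, 0.707, 0.707, 0.0]
contact_force: [0.3, -0.2, 0.7]
finger_gap: 0.0524
gripper_force: 30.0
clock: 25.38
position: [0.5302, -0.0746, 0.2132]
tool_rot: [0.001, 0.705, 0.709, 0.001]
contact_force: [-0.0, -0.6, -1.7]
finger_gap: 0.0525
gripper_force: 30.0
clock: 26.5
position: [0.5305, 0.1317, 0.1965]
tool_rot: [0.0, 0.707, 0.707, 0.0]
contact_force: [0.7, 0.0, -1.6]
finger_gap: 0.0523
gripper_force: 30.0
[0.5305 0.1318 0.1965]
```

View pics/d1.png

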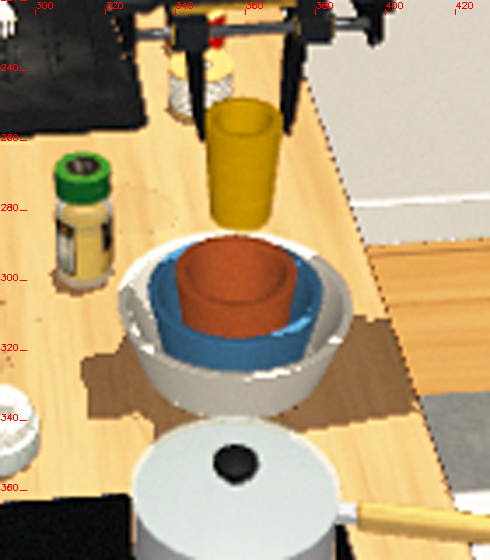

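C stands flat in B (rim 340–375); D hangs upright (349–370). Checking C's centre from both cameras, and D's in the grip.

```bash
python3 - <<'E'
from fit import *
S,D=camera_params("scene"),camera_params("side")
p,im=shot("scene","d2"); hsv=cv2.cvtColor(im,cv2.COLOR_BGR2HSV)
def bb(lo,hi,x0,y0,x1,y1):
    n,l,s,c=cv2.connectedComponentsWithStats(cv2.inRange(hsv,lo,hi)[y0:y1,x0:x1]); i=np.argmax(s[1:,4])+1; return s[i]+[x0,y0,0,0,0]
c=bb((3,100,40),(14,230,255),190,170,290,260); y=bb((20,130,60),(31,255,255),190,130,290,260); print(c,y)
print("C",fit((S,D),((c[0],c[0]+c[2]),(340.3,375.1)),.043,.084))
print("D",fit((S,D),((y[0],y[0]+y[2]),(349.1,370.3)),.027,.2075))
# both cams' u of rim middle
E
```

```text
[223 214  24  17 327] [224 184  18  29 374]
C (array([0.531 , 0.1335]), array([-0.9566,  0.955 , -0.2391,  0.2088]))
D (array([0.5282, 0.1279]), array([ 0.5786, -0.4984, -0.9828,  1.0266]))
```

```bash
python3 -m jog '[{"fingers":-1,"xyz":[0.01,0.003,0.1],"turn":[0,0,0]},{"fingers":-1,"xyz":[0.01,0.003,0.16],"turn":[0,0,0]},{"fingers":-1,"xyz":[0.01,0.003,0.21],"turn":[0,0,0]},{"fingers":-1,"xyz":[0.01,0.003,0.25],"turn":[0,0,0]},{"fingers":-1,"xyz":[0.01,0.003,0.29],"turn":[0,0,0]},{"fingers":-1,"xyz":[0.01,0.003,0.32],"turn":[0,0,0]},{"fingers":-1,"xyz":[0.01,0.003,0.34],"turn":[0,0,0]},{"fingers":-1,"xyz":[0.01,0.003,0.355],"turn":[0,0,0]},{"fingers":-1,"xyz":[0.01,0.003,0.362],"turn":[0,0,0]},{"fingers":-1,"xyz":[0.01,0.003,0.362],"turn":[0,0,0]},{"fingers":-1,"xyz":[0.01,0.003,0.362],"turn":[0,0,0]}]'
```

```text
clock: 27.98
position: [0.5313, 0.1353, 0.0878]
tool_rot: [0.0, 0.707, 0.707, 0.0]
contact_force: [0.6, -0.3, -2.1]
finger_gap: 0.0532
gripper_force: 30.0
```

```bash
python3 -m jog '[{"fingers":0.4,"xyz":[0,0,0],"turn":[0,0,0]},{"fingers":0.5,"xyz":[0,0,0],"turn":[0,0,0]},{"fingers":1,"xyz":[0,0,-0.05],"turn":[0,0,0]},{"fingers":1,"xyz":[0,0,-0.2],"turn":[0,0,0]},{"fingers":1,"xyz":[0,0,-0.35],"turn":[0,0,0]},{"fingers":1,"xyz":[-0.2,0,-0.35],"turn":[0,0,0]},{"fingers":1,"xyz":[-0.4,0,-0.35],"turn":[0,0,0]},{"fingers":1,"xyz":[-0.6,-0.05,-0.35],"turn":[0,0,0]},{"fingers":1,"xyz":[-0.8,-0.08,-0.35],"turn":[0,0,0]},{"fingers":1,"xyz":[-1,-0.08,-0.35],"turn":[0,0,0]},{"fingers":1,"xyz":[-1,-0.08,-0.35],"turn":[0,0,0]}]'
python3 -m jog '[{"fingers":1,"xyz":[-0.2,0,0],"turn":[0,0,0]},{"fingers":1,"xyz":[-0.2,0,0],"turn":[0,0,0]},{"fingers":1,"xyz":[-0.2,0,0],"turn":[0,0,0]},{"fingers":1,"xyz":[-0.2,0,0],"turn":[0,0,0]}]'
python3 - <<'E'
from h import *
p,im=shot("side","e"); p2,w=shot("wrist","ew"); print(telemetry.get_obs()["position"])
a=im[225:385,290:430]; a=cv2.resize(a,None,fx=2,fy=2); b=cv2.resize(w[0:400,80:480],(0,0),fx=1.2,fy=1.2)
c=np.zeros((max(a.shape[0],b.shape[0]),a.shape[1]+b.shape[1],3),np.uint8); c[:a.shape[0],:a.shape[1]]=a; c[:b.shape[0],a.shape[1]:]=b; cv2.imwrite("pics/e.png",c); print(c.shape)
for n,c,r,z in(("w",(.5094,-.2152),.029,.044),("r",(.5003,-.3199),.029,.044),("sp",(.459,-.427),0,.076)): print(n,proj(p2,[*c,z]),proj(p2,[c[0]-r,c[1],z]),proj(p2,[c[0]+r,c[1],z]))
np.savez("ew.npz",mtx=p2["mtx"],T=p2["T"])
E
```

```text
clock: 29.35
position: [0.5071, -0.1683, 0.1941]
tool_rot: [0.001, 0.709, 0.705, 0.0]
contact_force: [0.6, 0.9, -0.1]
finger_gap: 0.0951
gripper_force: 0.0
clock: 29.85
position: [0.5073, -0.2233, 0.1928]
tool_rot: [-0.0, 0.706, 0.708, 0.0]
contact_force: [-0.4, 0.3, -0.4]
finger_gap: 0.0952
gripper_force: 0.0
[ 0.5073 -0.2235  0.1928]
(480, 760, 3)
w [318.22   212.3869] [288.3678 212.3541] [348.07   212.4198]
r [309.3364 309.389 ] [281.9112 309.3622] [336.7596 309.4157]
sp [269.9992 415.7053] [269.9992 415.7053] [269.9992 415.7053]
```

View pics/e.png

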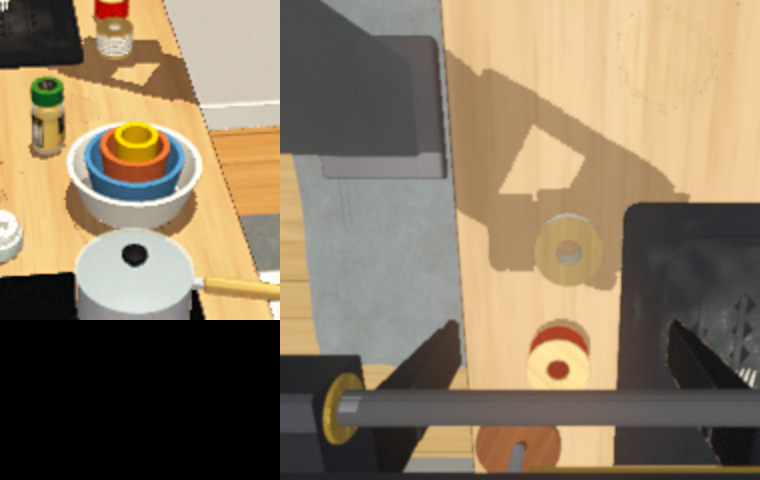

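All four bowls are nested concentric (crop 135,165). The white spool's bore is at about (320,210) in the wrist image and the red's at (312,308), both in place. Grip the white spool.

```bash
python3 -m jog '[{"fingers":1,"xyz":[0.035,0.013,0.2],"turn":[0,0,0]},{"fingers":1,"xyz":[0.035,0.013,0.35],"turn":[0,0,0]},{"fingers":1,"xyz":[0.035,0.013,0.48],"turn":[0,0,0]},{"fingers":1,"xyz":[0.035,0.013,0.55],"turn":[0,0,0]},{"fingers":1,"xyz":[0.035,0.013,0.58],"turn":[0,0,0]},{"fingers":1,"xyz":[0.035,0.013,0.58],"turn":[0,0,0]},{"fingers":-1,"xyz":[0.035,0.013,0.58],"turn":[0,0,0]},{"fingers":-1,"xyz":[0.035,0.013,0.58],"turn":[0,0,0]},{"fingers":-1,"xyz":[0.035,0.013,0.58],"turn":[0,0,0]},{"fingers":-1,"xyz":[0.035,0.013,0.58],"turn":[0,0,0]},{"fingers":-1,"xyz":[0.035,0.013,0.58],"turn":[0,0,0]},{"fingers":-1,"xyz":[0.035,0.013,0.58],"turn":[0,0,0]}]'
python3 -m jog '[{"fingers":-1,"xyz":[0,0,0],"turn":[0,0,0]},{"fingers":-1,"xyz":[0,0,0],"turn":[0,0,0]},{"fingers":-1,"xyz":[0,0,-0.05],"turn":[0,0,0]},{"fingers":-1,"xyz":[0,0,-0.2],"turn":[0,0,0]},{"fingers":-1,"xyz":[0,0,-0.3],"turn":[0,0,0]},{"fingers":-1,"xyz":[-0.2,-0.05,-0.35],"turn":[0,0,0]},{"fingers":-1,"xyz":[-0.4,-0.1,-0.35],"turn":[0,0,0]},{"fingers":-1,"xyz":[-0.6,-0.17,-0.35],"turn":[0,0,0]},{"fingers":-1,"xyz":[-0.707,-0.17,-0.35],"turn":[0,0,0]},{"fingers":-1,"xyz":[-0.707,-0.17,-0.35],"turn":[0,0,0]},{"fingers":-1,"xyz":[-0.707,-0.17,-0.35],"turn":[0,0,0]},{"fingers":-1,"xyz":[-0.707,-0.17,-0.35],"turn":[0,0,0]}]'
python3 - <<'E'
from h import *
p,im=shot("scene","f"); p2,w=shot("side","fs"); print(telemetry.get_obs()["position"])
a=cv2.resize(im[235:315,345:445],None,fx=4,fy=4,interpolation=2); b=cv2.resize(w[155:245,310:400],None,fx=4,fy=4,interpolation=2)
c=np.zeros((360,760,3),np.uint8); c[:320,:400]=a; c[:360,400:]=b; cv2.imwrite("pics/f.png",c)
E
```

```text
clock: 31.45
position: [0.5111, -0.2143, 0.0188]
tool_rot: [0.0, 0.707, 0.707, 0.0]
contact_force: [-0.2, -0.2, 2.2]
finger_gap: 0.0566
gripper_force: 30.0
clock: 32.95
position: [0.4603, -0.425, 0.1236]
tool_rot: [-0.0, 0.707, 0.708, 0.0]
contact_force: [-0.0, 0.6, -0.8]
finger_gap: 0.0567
gripper_force: 30.0
[ 0.4603 -0.4252  0.1237]
```

View pics/f.png

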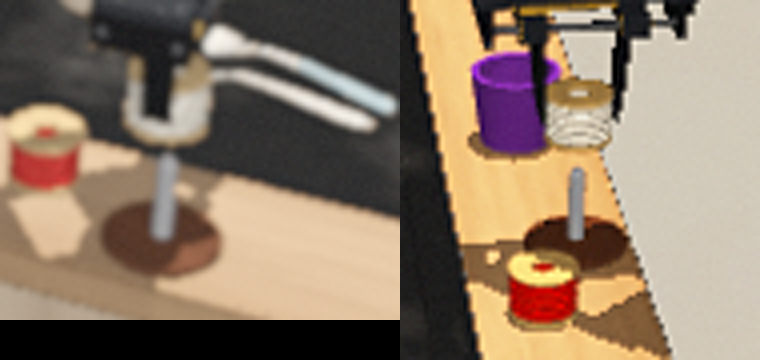

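Spool bottom flange: scene u 376–398.3, side u 347.3–363. Spindle tip: scene (387,275), side (354.3,199). Solve the offset.

```bash
python3 - <<'E'
from fit import *
S,D=camera_params("scene"),camera_params("side"); P=(S,D)
print("spool bottom",fit(P,((345+124/4,345+213/4),(310+149/4,310+212/4)),.029,.106,(.46,-.42)))
for z,a,b in((.070,168,177),(.012,163,176)):
    print("spindle",least_squares(lambda c:[proj(S,[*c,z])[0]-345-a/4,proj(D,[*c,z])[0]-310-b/4],(.46,-.42)).x)
print("foot",fit(P,((345+102/4,345+221/4),(310+124/4,310+230/4)),.045,.01,(.46,-.42)))
E
```

```text
spool bottom (array([ 0.4563, -0.4267]), array([ 0.7787, -0.7384, -0.7658,  0.809 ]))
spindle [ 0.4584 -0.4283]
spindle [ 0.458  -0.4289]
foot (array([ 0.4574, -0.4279]), array([-0.7059,  0.6721,  0.1626, -0.2132]))
```

```bash
python3 -m jog '[{"fingers":-1,"xyz":[-0.005,0.006,0],"turn":[0,0,0]},{"fingers":-1,"xyz":[-0.005,0.006,0],"turn":[0,0,0]},{"fingers":-1,"xyz":[-0.005,0.006,0.04],"turn":[0,0,0]},{"fingers":-1,"xyz":[-0.005,0.006,0.07],"turn":[0,0,0]},{"fingers":-1,"xyz":[-0.005,0.006,0.09],"turn":[0,0,0]},{"fingers":-1,"xyz":[-0.005,0.006,0.105],"turn":[0,0,0]},{"fingers":-1,"xyz":[-0.005,0.006,0.12],"turn":[0,0,0]},{"fingers":-1,"xyz":[-0.005,0.006,0.135],"turn":[0,0,0]},{"fingers":-1,"xyz":[-0.005,0.006,0.15],"turn":[0,0,0]},{"fingers":-1,"xyz":[-0.005,0.006,0.15],"turn":[0,0,0]},{"fingers":-1,"xyz":[-0.005,0.006,0.15],"turn":[0,0,0]}]'
```

```text
clock: 34.42
position: [0.4619, -0.4279, 0.0787]
tool_rot: [0.0, 0.707, 0.707, 0.0]
contact_force: [-0.5, 0.3, -1.5]
finger_gap: 0.0564
gripper_force: 30.0
```

It went onto the spindle without resistance. Lower fully and release.

```bash
python3 -m jog '[{"fingers":-1,"xyz":[0,0,0.05],"turn":[0,0,0]},{"fingers":-1,"xyz":[0,0,0.1],"turn":[0,0,0]},{"fingers":-1,"xyz":[0,0,0.14],"turn":[0,0,0]},{"fingers":-1,"xyz":[0,0,0.158],"turn":[0,0,0]},{"fingers":-1,"xyz":[0,0,0.163],"turn":[0,0,0]},{"fingers":-1,"xyz":[0,0,0.163],"turn":[0,0,0]},{"fingers":-1,"xyz":[0,0,0.163],"turn":[0,0,0]}]'
python3 -m jog '[{"fingers":1,"xyz":[0,0,0],"turn":[0,0,0]},{"fingers":1,"xyz":[0,0,0],"turn":[0,0,0]},{"fingers":1,"xyz":[0,0,0],"turn":[0,0,0]},{"fingers":1,"xyz":[0,0,-0.1],"turn":[0,0,0]},{"fingers":1,"xyz":[0,0,-0.3],"turn":[0,0,0]},{"fingers":1,"xyz":[0,0,-0.45],"turn":[0,0,0]},{"fingers":1,"xyz":[0.2,0.05,-0.45],"turn":[0,0,0]},{"fingers":1,"xyz":[0.36,0.137,-0.45],"turn":[0,0,0]},{"fingers":1,"xyz":[0.36,0.137,-0.45],"turn":[0,0,0]},{"fingers":1,"xyz":[0.36,0.137,-0.45],"turn":[0,0,0]},{"fingers":1,"xyz":[0.36,0.137,-0.45],"turn":[0,0,0]}]'
python3 - <<'E'
from fit import *
# red flange from the fixed cams vs before, image code
a=cv2.imread("pics/raw_f.png"); p,b=shot("scene","g"); p2,s=shot("side","gs"); s0=cv2.imread("pics/raw_c3s.png")
def bb(im,x0,y0,x1,y1):
    h=cv2.cvtColor(im,cv2.COLOR_BGR2HSV)[y0:y1,x0:x1]; m=cv2.inRange(h,(0,170,70),(6,255,255))|cv2.inRange(h,(172,170,70),(180,255,255)); n,l,st,c=cv2.connectedComponentsWithStats(m); i=np.argmax(st[1:,4])+1; return st[i]+[x0,y0,0,0,0]
for im in(cv2.imread("pics/scene0.png"),a,b): print(bb(im,320,250,400,310))
for im in(cv2.imread("pics/side0.png"),cv2.imread("pics/raw_fs.png"),s): print(bb(im,325,205,380,260))
print(telemetry.get_obs()["position"])
E
```

```text
clock: 35.3
position: [0.4621, -0.4282, 0.0303]
tool_rot: [0.001, 0.707, 0.707, -0.0]
contact_force: [-0.6, -0.7, -0.9]
finger_gap: 0.0561
gripper_force: 30.0
clock: 36.67
position: [0.5024, -0.3209, 0.1646]
tool_rot: [-0.0, 0.708, 0.707, -0.0]
contact_force: [-0.1, 0.5, 0.5]
finger_gap: 0.0952
gripper_force: 0.0
[348 273  16   9  94]
[348 273  16   9  99]
[348 273  16   9 101]
[338 225  16   9 113]
[337 224  17  12 141]
[337 225  17  11 138]
[ 0.5024 -0.3209  0.1645]
```

```bash
python3 -m jog '[{"fingers":1,"xyz":[0.007,0.005,0.15],"turn":[0,0,0]},{"fingers":1,"xyz":[0.007,0.005,0.3],"turn":[0,0,0]},{"fingers":1,"xyz":[0.007,0.005,0.4],"turn":[0,0,0]},{"fingers":1,"xyz":[0.007,0.005,0.46],"turn":[0,0,0]},{"fingers":1,"xyz":[0.007,0.005,0.486],"turn":[0,0,0]},{"fingers":1,"xyz":[0.007,0.005,0.486],"turn":[0,0,0]},{"fingers":-1,"xyz":[0.007,0.005,0.486],"turn":[0,0,0]},{"fingers":-1,"xyz":[0.007,0.005,0.486],"turn":[0,0,0]},{"fingers":-1,"xyz":[0.007,0.005,0.486],"turn":[0,0,0]},{"fingers":-1,"xyz":[0.007,0.005,0.486],"turn":[0,0,0]},{"fingers":-1,"xyz":[0.007,0.005,0.486],"turn":[0,0,0]},{"fingers":-1,"xyz":[0.007,0.005,0.486],"turn":[0,0,0]}]'
python3 -m jog '[{"fingers":-1,"xyz":[0,0,0],"turn":[0,0,0]},{"fingers":-1,"xyz":[0,0,0],"turn":[0,0,0]},{"fingers":-1,"xyz":[0,0,-0.05],"turn":[0,0,0]},{"fingers":-1,"xyz":[0,0,-0.2],"turn":[0,0,0]},{"fingers":-1,"xyz":[0,0,-0.3],"turn":[0,0,0]},{"fingers":-1,"xyz":[0,0,-0.35],"turn":[0,0,0]},{"fingers":-1,"xyz":[-0.2,-0.07,-0.35],"turn":[0,0,0]},{"fingers":-1,"xyz":[-0.363,-0.14,-0.35],"turn":[0,0,0]},{"fingers":-1,"xyz":[-0.363,-0.14,-0.35],"turn":[0,0,0]},{"fingers":-1,"xyz":[-0.363,-0.14,-0.35],"turn":[0,0,0]},{"fingers":-1,"xyz":[-0.363,-0.14,-0.35],"turn":[0,0,0]},{"fingers":-1,"xyz":[-0.363,-0.14,-0.35],"turn":[0,0,0]}]'
python3 - <<'E'
from fit import *
def bb(im,x0,y0,x1,y1):
    h=cv2.cvtColor(im,cv2.COLOR_BGR2HSV)[y0:y1,x0:x1]; m=cv2.inRange(h,(0,140,60),(7,255,255))|cv2.inRange(h,(172,140,60),(180,255,255)); n,l,st,c=cv2.connectedComponentsWithStats(m); i=np.argmax(st[1:,4])+1; return st[i]+[x0,y0,0,0,0]
p,b=shot("scene","k"); p2,s=shot("side","ks"); print(bb(b,360,230,420,285),bb(s,330,160,390,200),telemetry.get_obs()["position"])
t=telemetry.get_obs()["position"]
for dz in(-.019+.005,-.019+.039):
    for P in(p,p2):
        u=[proj(P,[t[0]-.0055+.028*np.cos(q),t[1]-.0005+.028*np.sin(q),t[2]+dz])[0] for q in th]; print(min(u),max(u))
E
```

```text
clock: 38.28
position: [0.5044, -0.3178, 0.0192]
tool_rot: [-0.0, 0.707, 0.707, -0.0]
contact_force: [-1.5, 0.0, 2.2]
finger_gap: 0.0576
gripper_force: 30.0
clock: 39.78
position: [0.4629, -0.4256, 0.1238]
tool_rot: [-0.0, 0.707, 0.708, 0.0]
contact_force: [-0.7, -1.0, -1.2]
finger_gap: 0.058
gripper_force: 30.0
[378 256  21  13 148] [345 179  18  12 148] [ 0.4628 -0.4259  0.1239]
377.2396651736513 397.2721858068254
346.5051818061006 363.2546252808633
377.9871928726338 398.261203906259
346.62554462876477 363.546286966798
```

```bash
python3 -m jog '[{"fingers":-1,"xyz":[-0.003,-0.003,0],"turn":[0,0,0]},{"fingers":-1,"xyz":[-0.003,-0.003,0.04],"turn":[0,0,0]},{"fingers":-1,"xyz":[-0.003,-0.003,0.07],"turn":[0,0,0]},{"fingers":-1,"xyz":[-0.003,-0.003,0.09],"turn":[0,0,0]},{"fingers":-1,"xyz":[-0.003,-0.003,0.105],"turn":[0,0,0]},{"fingers":-1,"xyz":[-0.003,-0.003,0.12],"turn":[0,0,0]},{"fingers":-1,"xyz":[-0.003,-0.003,0.135],"turn":[0,0,0]},{"fingers":-1,"xyz":[-0.003,-0.003,0.15],"turn":[0,0,0]},{"fingers":-1,"xyz":[-0.003,-0.003,0.162],"turn":[0,0,0]},{"fingers":-1,"xyz":[-0.003,-0.003,0.162],"turn":[0,0,0]},{"fingers":-1,"xyz":[-0.003,-0.003,0.162],"turn":[0,0,0]}]'
```

```text
clock: 41.25
position: [0.4616, -0.4276, 0.0755]
tool_rot: [0.0, 0.707, 0.707, -0.0]
contact_force: [-0.0, -0.1, 0.2]
finger_gap: 0.0576
gripper_force: 30.0
```

Both spools are down. Release, retreat, and head to the saucepan, turning the hand across its handle.

```bash
python3 -m jog '[{"fingers":1,"xyz":[0,0,0],"turn":[0,0,0]},{"fingers":1,"xyz":[0,0,0],"turn":[0,0,0]},{"fingers":1,"xyz":[0,0,0],"turn":[0,0,0]},{"fingers":1,"xyz":[0,0,-0.1],"turn":[0,0,0]},{"fingers":1,"xyz":[0,0,-0.3],"turn":[0,0,0]},{"fingers":1,"xyz":[0,0,-0.42],"turn":[0,0,0]},{"fingers":1,"xyz":[0.2,0,-0.42],"turn":[0,0,0]},{"fingers":1,"xyz":[0.4,0,-0.42],"turn":[0,0,0]},{"fingers":1,"xyz":[0.6,0,-0.42],"turn":[0,0,0]},{"fingers":1,"xyz":[0.8,0,-0.42],"turn":[0,0,0]},{"fingers":1,"xyz":[1,0,-0.42],"turn":[0,0,0]}]'
python3 -m jog '[{"fingers":1,"xyz":[0.2,0,0],"turn":[0,0,0]},{"fingers":1,"xyz":[0.4,0,0],"turn":[0,0,0]},{"fingers":1,"xyz":[0.6,0,0],"turn":[0,0,0]},{"fingers":1,"xyz":[0.8,0,0],"turn":[0,0,0]},{"fingers":1,"xyz":[1,0,0],"turn":[0,0,0]},{"fingers":1,"xyz":[1,0,0],"turn":[0,0,0]}]'
python3 -m jog '[{"fingers":1,"xyz":[0.15,0,0],"turn":[0,0,-0.05]},{"fingers":1,"xyz":[0.3,0,0],"turn":[0,0,-0.1]},{"fingers":1,"xyz":[0.45,-0.02,0],"turn":[0,0,-0.15]},{"fingers":1,"xyz":[0.55,-0.046,0],"turn":[0,0,-0.2]},{"fingers":1,"xyz":[0.635,-0.046,0],"turn":[0,0,-0.25]},{"fingers":1,"xyz":[0.635,-0.046,0],"turn":[0,0,-0.3]},{"fingers":1,"xyz":[0.635,-0.046,0],"turn":[0,0,-0.35]},{"fingers":1,"xyz":[0.635,-0.046,0],"turn":[0,0,-0.408]},{"fingers":1,"xyz":[0.635,-0.046,0],"turn":[0,0,-0.408]},{"fingers":1,"xyz":[0.635,-0.046,0],"turn":[0,0,-0.408]},{"fingers":1,"xyz":[0.635,-0.046,0],"turn":[0,0,-0.408]}]'
python3 - <<'E'
from h import *
p,w=shot("wrist","m"); cv2.imwrite("pics/m.png",w); t=telemetry.get_obs(); print(t["position"],t["tool_rot"],t["q"])
for r in(.073,.118,.183): 
    a=np.radians(163.5); print(r,proj(p,[.5609+r*np.cos(a),.329+r*np.sin(a),.067]))
print(proj(p,[.5609,.329,.096]))
E
```

```text
clock: 42.62
position: [0.4613, -0.1258, 0.2016]
tool_rot: [0.0, 0.707, 0.707, 0.0]
contact_force: [0.8, 0.3, -0.4]
finger_gap: 0.0951
gripper_force: 0.0
clock: 43.38
position: [0.4609, 0.1759, 0.2015]
tool_rot: [-0.0, 0.705, 0.709, 0.0]
contact_force: [0.2, 0.1, -0.2]
finger_gap: 0.0951
gripper_force: 0.0
clock: 44.75
position: [0.4479, 0.3627, 0.2013]
tool_rot: [0.0, 0.145, 0.989, -0.0]
contact_force: [-0.0, 0.6, -0.3]
finger_gap: 0.0955
gripper_force: 0.0
[0.4478 0.3628 0.2013] [0.     0.1447 0.9895 0.    ] [ 0.5877 -0.0292  1.8314 -0.      1.3393 -0.6927]
0.073 [317.05   269.3625]
0.118 [316.9129 224.5665]
0.183 [316.6945 153.2357]
[317.3536 352.3945]
```

View pics/m.png

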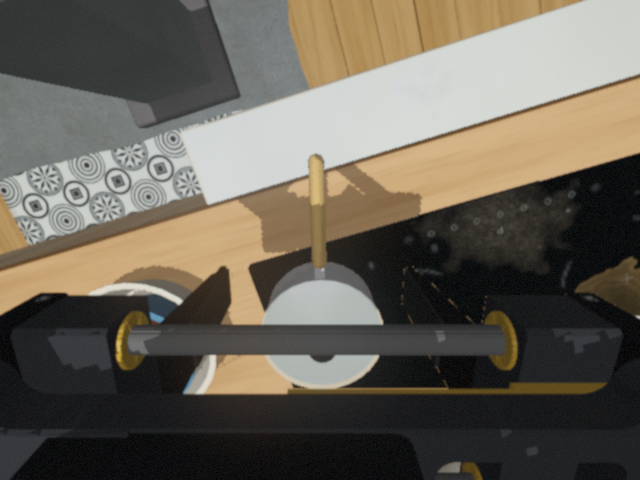

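The handle is centred between the fingers (tip 316,155; predicted 317,153). Lower and grip, and compute the arc in the tool frame.

```bash
python3 -m jog '[{"fingers":1,"xyz":[0,0,0.2],"turn":[0,0,0]},{"fingers":1,"xyz":[0,0,0.35],"turn":[0,0,0]},{"fingers":1,"xyz":[0,0,0.45],"turn":[0,0,0]},{"fingers":1,"xyz":[0,0,0.52],"turn":[0,0,0]},{"fingers":1,"xyz":[0,0,0.541],"turn":[0,0,0]},{"fingers":1,"xyz":[0,0,0.541],"turn":[0,0,0]},{"fingers":-1,"xyz":[0,0,0.541],"turn":[0,0,0]},{"fingers":-1,"xyz":[0,0,0.541],"turn":[0,0,0]},{"fingers":-1,"xyz":[0,0,0.541],"turn":[0,0,0]},{"fingers":-1,"xyz":[0,0,0.541],"turn":[0,0,0]},{"fingers":-1,"xyz":[0,0,0.541],"turn":[0,0,0]},{"fingers":-1,"xyz":[0,0,0.541],"turn":[0,0,0]}]'
python3 -m jog '[{"fingers":-1,"xyz":[0,0,0],"turn":[0,0,0]},{"fingers":-1,"xyz":[0,0,0],"turn":[0,0,0]},{"fingers":-1,"xyz":[0,0,0],"turn":[0,0,0]},{"fingers":-1,"xyz":[0,0,0],"turn":[0,0,0]}]'
python3 - <<'E'
from h import *
from scipy.spatial.transform import Rotation as R
q=telemetry.get_obs()["tool_rot"]; M=R.from_quat([q[1],q[2],q[3],q[0]]).as_matrix(); print(M)
c=np.array([.5609,.329]); a0=163.5
for k in range(1,13):
    a=np.radians(a0-6.1*k); d=.118*(np.array([np.cos(a),np.sin(a)])-[np.cos(np.radians(a0)),np.sin(np.radians(a0))]); print(k,M.T@[*d,0]/.3,6.1*k/180)
E
```

```text
clock: 46.3
position: [0.4477, 0.363, 0.0389]
tool_rot: [-0.0, 0.144, 0.99, -0.0]
contact_force: [0.0, 0.7, -0.3]
finger_gap: 0.0406
gripper_force: 0.0
clock: 46.8
position: [0.4479, 0.3634, 0.039]
tool_rot: [0.0, 0.144, 0.99, 0.0]
contact_force: [0.2, 3.3, -2.1]
finger_gap: 0.0142
gripper_force: 29.9
[[-0.9588  0.2841  0.0009]
 [ 0.2841  0.9588  0.0008]
 [-0.0006  0.001  -1.    ]]
1 [-0.0022  0.0418  0.    ] 0.033888888888888885
2 [-0.0089  0.0831  0.0001] 0.06777777777777777
3 [-0.0199  0.1235  0.0001] 0.10166666666666666
4 [-0.0351  0.1625  0.0002] 0.13555555555555554
5 [-0.0544  0.1996  0.0002] 0.16944444444444445
6 [-0.0775  0.2345  0.0003] 0.2033333333333333
7 [-0.1042  0.2668  0.0003] 0.2372222222222222
8 [-0.1342  0.296   0.0004] 0.2711111111111111
9 [-0.1671  0.3218  0.0004] 0.305
10 [-0.2026  0.344   0.0005] 0.3388888888888889
11 [-0.2402  0.3624  0.0005] 0.37277777777777776
12 [-0.2796  0.3766  0.0005] 0.4066666666666666
```

```bash
python3 -m jog '[{"fingers":-1,"xyz":[-0.002,0.042,0],"turn":[0,0,0.034]},{"fingers":-1,"xyz":[-0.009,0.083,0],"turn":[0,0,0.068]},{"fingers":-1,"xyz":[-0.02,0.124,0],"turn":[0,0,0.102]},{"fingers":-1,"xyz":[-0.035,0.163,0],"turn":[0,0,0.136]},{"fingers":-1,"xyz":[-0.054,0.2,0],"turn":[0,0,0.17]},{"fingers":-1,"xyz":[-0.078,0.235,0],"turn":[0,0,0.203]},{"fingers":-1,"xyz":[-0.104,0.267,0],"turn":[0,0,0.237]},{"fingers":-1,"xyz":[-0.134,0.296,0],"turn":[0,0,0.271]},{"fingers":-1,"xyz":[-0.167,0.322,0],"turn":[0,0,0.305]},{"fingers":-1,"xyz":[-0.203,0.344,0],"turn":[0,0,0.339]},{"fingers":-1,"xyz":[-0.24,0.362,0],"turn":[0,0,0.373]},{"fingers":-1,"xyz":[-0.28,0.377,0],"turn":[0,0,0.407]}]'
python3 -m jog '[{"fingers":-1,"xyz":[0,0,0],"turn":[0,0,0]},{"fingers":-1,"xyz":[0,0,0],"turn":[0,0,0]},{"fingers":-1,"xyz":[0,0,0],"turn":[0,0,0]}]'
```

```text
clock: 48.3
position: [0.5608, 0.4474, 0.039]
tool_rot: [0.0, 0.707, 0.707, -0.0]
contact_force: [0.1, 0.1, 1.2]
finger_gap: 0.014
gripper_force: 29.7
clock: 48.68
position: [0.5603, 0.4474, 0.039]
tool_rot: [0.0, 0.706, 0.709, 0.0]
contact_force: [2.2, 2.0, -0.7]
finger_gap: 0.0135
gripper_force: 29.8
```

Turned as planned. Release, retreat, and take a final look.

```bash
python3 -m jog '[{"fingers":0,"xyz":[0,0,0],"turn":[0,0,0]},{"fingers":0.5,"xyz":[0,0,0],"turn":[0,0,0]},{"fingers":1,"xyz":[0,0,0],"turn":[0,0,0]},{"fingers":1,"xyz":[0,0,-0.15],"turn":[0,0,0]},{"fingers":1,"xyz":[0,0,-0.35],"turn":[0,0,0]},{"fingers":1,"xyz":[0,0,-0.55],"turn":[0,0,0]},{"fingers":1,"xyz":[0,0,-0.7],"turn":[0,0,0]},{"fingers":1,"xyz":[-0.2,-0.1,-0.7],"turn":[0,0,0]},{"fingers":1,"xyz":[-0.4,-0.2,-0.7],"turn":[0,0,0]},{"fingers":1,"xyz":[-0.6,-0.4,-0.7],"turn":[0,0,0]},{"fingers":1,"xyz":[-0.8,-0.5,-0.7],"turn":[0,0,0]},{"fingers":1,"xyz":[-1,-0.6,-0.7],"turn":[0,0,0]}]'
python3 -m jog '[{"fingers":1,"xyz":[-0.3,0,0],"turn":[0,0,0]},{"fingers":1,"xyz":[-0.3,0,0],"turn":[0,0,0]},{"fingers":1,"xyz":[-0.3,0,0],"turn":[0,0,0]},{"fingers":1,"xyz":[-0.3,0,0],"turn":[0,0,0]}]'
python3 - <<'E'
from h import *
p,im=shot("scene","z"); p2,s=shot("side","zs")
a=cv2.resize(im[185:315,150:415],None,fx=1.5,fy=1.5,interpolation=2); b=cv2.resize(s[160:410,225:425],None,fx=2,fy=2,interpolation=2)
c=np.zeros((500,800,3),np.uint8); c[:a.shape[0],:a.shape[1]]=a; c[:500,400:]=b
d=cv2.resize(im[250:310,350:420],None,fx=4,fy=4,interpolation=2); c[230:470,60:340]=d
cv2.imwrite("pics/z.png",c)
E
```

```text
clock: 50.18
position: [0.3985, 0.1802, 0.249]
tool_rot: [0.0, 0.706, 0.709, 0.0]
contact_force: [-0.3, -0.3, 0.4]
finger_gap: 0.095
gripper_force: 0.0
clock: 50.68
position: [0.4002, 0.092, 0.2491]
tool_rot: [-0.0, 0.706, 0.708, 0.0]
contact_force: [-0.5, -0.4, -0.6]
finger_gap: 0.0956
gripper_force: 0.0
```

View pics/z.png

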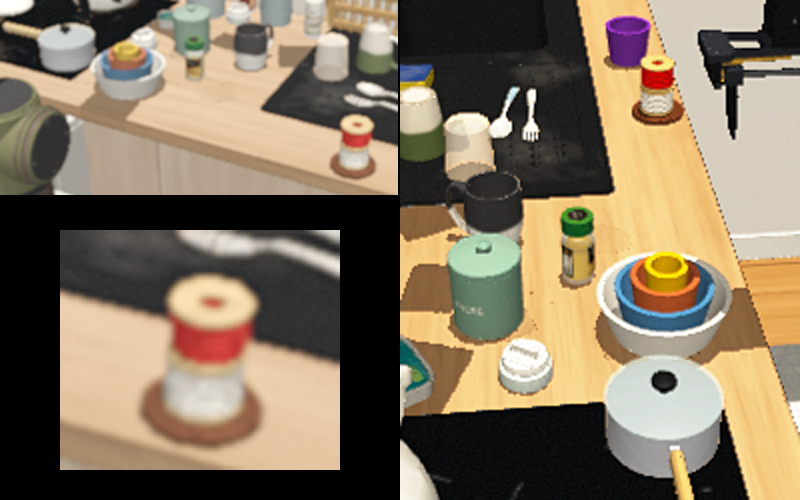

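The last picture shows the bowls nested, the spools stacked on the spindle, the jar upright, and the handle pointing left (675,470). The timer, canister and mug are in place.

```bash
python3 -c "from bench import hand_in; print(hand_in())"
```

```text
the job is handed in; nothing more can be done
None
```

I handed the job in: saucepan handle turned to the left, jar upright beside the bowls, all four bowls nested, and both spools down on the spindle. The last pictures show it all in place, but hand-in returned no score.

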